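# Hang a test coupon to drip with the self-closing tweezers

### The job

Take the self-closing tweezers off the fork stand, squeeze them open over the bare upper part of the green test coupon that leans in the white dip rack, and let them close on it in line with the coupon. Draw the coupon out along its slope and hang the tweezers back in the notches of the fork, so that the coupon hangs straight down from the jaws. The fingers must not touch the coupon, and the jars and the tape roll are to stay where they are.

Things in the scene. Friction and masses are not known exactly. Their poses are not given: they have to be found in the camera images.
- tweezers: Self-closing (reverse) steel tweezers, 153 mm long, 75 g, hanging tips down. Origin: on the axis, in the middle of the grip; z runs along them to the rear end (up while they hang), y is the line along which they are squeezed, x runs along the orange bar. Rear end 43 mm above the origin, jaw tips 110 mm below it. Squeezing OPENS the jaws, as the arms cross; letting go closes them by spring
- tweezers_bar (a point): middle of the underside of the tweezers' orange hanging bar, 40 mm below the tweezers' origin; the bar is 60 mm long in x, 8 mm in y, 7 mm high
- tweezers_grip (a point): the tweezers' origin, midway between the two blue grip plates (14 mm wide in x, from 16 mm below to 4 mm above), which stand 40 mm apart outside. The jaws start to open at about 18 N per plate and are fully open, against a stop, at 25 N (grip then about 33 mm wide). Held with less (4 to 8 N carries them) they stay shut, or clamped on what is between them with 2 to 4 N
- tweezers_tip (a point): midway between the tips of the two jaws, on the axis 110 mm below the tweezers' origin. The steel jaws are 14 mm wide in x and 25 mm long and open to 30 mm at the tips
- left_arm: the tweezers' arm whose grip plate is on its +y side (its jaw is on the -y side, the arms cross); origin at its pivot, 38 mm above the tweezers' origin
- right_arm: the tweezers' arm whose grip plate is on its -y side (its jaw is on the +y side); origin at its pivot, 38 mm above the tweezers' origin
- coupon: flat green test board, 46 mm wide (x), 3 mm thick (y), 80 mm tall (z), 30 g; copper strips below, bare white band along the upper end. Origin: middle of its lower edge; z runs up along the board to the upper edge at 80 mm. It stands in the rack leaning 30 degrees from vertical in its own plane, upper end towards the rack's -x; its upper 45 mm stick out
- rack: fixed dip rack: grey base 120 x 80 x 10 mm, white pocket leaning 30 degrees towards the rack's -x. Origin: middle of the underside, z up. The pocket is 49 mm wide, 6 mm across (rack y) and 35 mm deep along the slope; the board must be drawn out along the slope. The middle of its upper edge then lies 34 mm to -x and 102 mm above the rack's origin
- stand: fixed: grey base, post, level fork 170 mm up whose two tines point to the stand's -y (open end, roughly towards the robot). Origin: below the notches at bench level, z up. Tines 8 mm wide, 28 mm apart inside, from the post (68 mm at +y) to 32 mm at -y. The tweezers hang between them, bar across both in the notches, their y along the tines. Nothing is over 4 mm higher than the notch floors
- stand_seat (a point): midway between the two notches at the height of their floors, 170 mm above the bench. Notches: 15 mm long along y, 4 mm deep. The coupon does not fit between the tines, so tweezers holding it must come in from the open end with the bar above the lips, then be lowered
- flux_jar: bystander: yellow and white jar, 44 mm across, 26 mm high, origin under its middle
- paste_jar: bystander: cream jar with white cap, 52 mm across, 64 mm high, origin under its middle
- kapton_roll: bystander: amber tape roll lying flat, 60 mm across, 12 mm high, origin under its middle
There are look-alikes about, which are no part of the job. Leave any red look-alike of the tweezers alone. What is shaped like the stand but pink is not meant.

How it is judged:
By the outcome, as a careful person would: the job done as asked, in the order asked, and still so for the second after the job is handed in, with the robot touching nothing.
It also fails if it takes over 54 s, if anything falls off the work surface, if the arm or the gripper's body presses on something with over 40 N, if the wrist force passes 120 N, or if a joint passes its speed limit or range.

### The arm

A 6-joint arm with a two-finger parallel gripper is mounted at the origin on a cart in front of the work surface, level with it; the furniture and walls round the work are solid. World frame = base frame: x ahead of the robot, y to its left, z up, the work surface at z = 0. Lengths are in m, angles in rad, forces in N, time in s.
With the tool pointing down it reaches from about 0.325 to 0.9 m from the base axis. Payload 6.1 kg.
Tool frame: the origin (TCP) lies on the centre line of the jaws, within the pads' length; the fingertips stand 25 mm ahead of it and the grasp point (between the pads) lies 6 mm ahead of it; z points along the fingers, y is the line along which they close (so a half turn about z gives the same grasp; the last joint's range is limited). The gripper opens to 87 mm and grips with 3 to 60 N. Pads are 19 mm wide; open, the fingers measure 117 mm over their backs; the gripper's body (75 mm by 190 mm) begins 51 mm behind the grasp point.
Start: joints at [-1.358, 0.22, 1.526, -0, 1.395, -0.126], TCP at [0.208, -0.589, 0.248] pointing down, gripper open.
Joint ranges: [-2.98, 2.98], [-0.91, 2.08], [0.09, 2.57], [-1.24, 4.39], [0.2, 2.65], [-2.68, 2.68]. Speed limits (rad/s): [2.57, 2.57, 3.01, 3.14, 3.14, 3.14].

### API

Orientations are given as [roll, pitch, yaw] about the fixed x, y, z axes, in that order (R = Rz(yaw) Ry(pitch) Rx(roll)).
In Python, from rig import sensors, imaging, order, models gives the robot as it stands.
- The arm moves only by the shell command python3 -m creep 'ROWS' [FORCE]. ROWS is JSON, one flat list of numbers, 7 for each row, row after row: the turn, a rotation vector about the tool's x, y, z in rad, then the shift along the tool's x, y, z in mm, then the opening, from 0 (shut) to 1 (fully open). A call has 1 to 20 rows; each row shifts and turns the commanded pose from where the row before left it, along the tool's axes as they then stand; what a row does not reach is not made up. A row lasts 1/10 s, in which the tool goes at most 50 mm and 8.59 degrees, less where a joint would pass 70% of its speed; a pose out of reach is approached as far as the arm can. A call is refused whole if a number of a shift passes 50 or a number of a turn 0.15, either way. A call with a gripper value outside its range is refused whole. The fingers move at their own pace and stop on an object; FORCE is the grip in N (left out, the last holds). Time passes only in rows, so rows that do not move let the fingers close. It gives the time, the measured TCP pose, the force, the opening and the grip force at its end, in the units of the state.
- sensors.observe(): the state, without advancing time (a new reading comes with each control period).
- imaging.grab_frame(name): name is "scene" or "top" or "wrist"; returns a dict with "color" (400x640x3 uint8, red, green, blue), "intrinsics" (3x3 intrinsics, pixels), "position" and "orientation" of the camera in the world. Camera axes: x right, y down, z forward; pixel columns grow to the right and rows downward; lengths in m; the calibration is good to about 2 mm. A picture is of the moment at which its call begins. There is no depth.
- order.close_job(): hands the job in; it is judged then, once.
Trained networks look in a picture, given as the dict that the camera call returned (one of the last four; its "shot" number tells which), for a name from the list of things; names that differ only in an ending like _2 or _b are one class to them, and where a whole thing is asked for, a point or a joint stands for the part that bears it (a point fixed in the world has none). Each returns a list of dicts, best first, with "score" (0 to 1); they miss things now and then, are a little off and sometimes report something else, mostly with a low value. They report only what shows in the picture. A call takes as long as a camera call. They do not tell look-alikes from the thing itself.
- models.recognise(picture, label): "pixel" ([column, row] in pixels, amid what is visible of it).
- models.outline_of(picture, label): "pixels" (400x640 bool, what is visible of it) and "pixel" ([column, row] in pixels, amid what is visible of it).
The state is a dict: "time_s": time; "joint_pos": joint angles; "qd": joint speeds; "joint_torque": joint torques, N m; "tool_pos": TCP position; "ee_rot": TCP orientation; "contact_force": force on the tool from outside, world axes, zero at the start; "ft_torque": the same for the moment, N m; "gripper_width": finger opening in m; "grasp_force": force on a finger pad.
Only numpy, scipy, OpenCV 4.12 (cv2) and the standard library are available. Lean on these libraries where they do the work, as an engineer would, in place of code of your own. Each camera call takes 0.05 s, during which the arm holds its last target. There are 200 camera calls.

## Working session

There is one attempt and no reset: what is moved stays moved. The work goes in short steps, Python scripts to look and compute and a shell command to move; the robot and the scene stay as the last step left them, time stands still between calls to the robot, and variables do not carry over. Pictures are saved under pics/ and viewed, at most 10 in all, crops included, and the job is handed in when it is done.

```bash
ls; mkdir -p pics; cat > h.py <<'E'
import numpy as np, cv2
from rig import sensors, imaging, order, models
from scipy.spatial.transform import Rotation as R
def cam(p):
    o=np.array(p["orientation"],float)
    Rm=o if o.shape==(3,3) else (R.from_euler('xyz',o).as_matrix() if o.size==3 else R.from_quat(o).as_matrix())
    return np.array(p["intrinsics"]),np.array(p["position"]),Rm
def ray(p,px):
    K,c,Rm=cam(p); d=Rm@np.linalg.inv(K)@np.array([px[0],px[1],1.]); return c,d/np.linalg.norm(d)
def atz(p,px,z):
    c,d=ray(p,px); return c+d*(z-c[2])/d[2]
def proj(p,X):
    K,c,Rm=cam(p); q=K@(Rm.T@(np.array(X)-c)); return q[:2]/q[2]
def tri(obs):
    A=np.zeros((3,3));b=np.zeros(3)
    for p,px in obs:
        c,d=ray(p,px);M=np.eye(3)-np.outer(d,d);A+=M;b+=M@c
    X=np.linalg.solve(A,b); return X,[np.linalg.norm(proj(p,X)-px) for p,px in obs]
def save(p,n): cv2.imwrite('pics/'+n,p["color"][:,:,::-1])
E
python3 - <<'E'
from h import *
np.set_printoptions(precision=3,suppress=True)
print(sensors.observe())
for n in ["scene","top"]:
    p=imaging.grab_frame(n); save(p,n+'0.png'); print(n,p["position"],p["orientation"],p["intrinsics"])
    for l in ["tweezers","tweezers_bar","tweezers_grip","tweezers_tip","coupon","rack","stand","stand_seat","flux_jar","paste_jar","kapton_roll"]:
        print(l,[(np.round(r["pixel"]).tolist(),round(r["score"],2)) for r in models.recognise(p,l)][:4])
E
```

```text
pics
{'time_s': 0.0, 'joint_pos': array([-1.358,  0.221,  1.528, -0.   ,  1.395, -0.126]), 'qd': array([-0.001, -0.001,  0.001,  0.   ,  0.   , -0.   ]), 'joint_torque': array([ -0.001, -49.461, -38.738,   0.07 ,   0.057,  -0.   ]), 'tool_pos': array([ 0.208, -0.589,  0.246]), 'ee_rot': array([-3.14 , -0.   ,  0.339]), 'contact_force': array([-0.288,  0.143, -0.114]), 'ft_torque': array([-0.009,  0.037, -0.006]), 'grasp_force': 0.0, 'gripper_width': 0.08732814673164051}
scene [0.094 0.77  0.842] [-2.2    0.001 -2.649] [[403.044   0.    319.341]
 [  0.    403.044 196.804]
 [  0.      0.      1.   ]]
tweezers [([316.0, 166.0], 0.84)]
tweezers_bar [([350.0, 181.0], 0.77), ([314.0, 164.0], 0.7)]
tweezers_grip [([269.0, 269.0], 0.68), ([317.0, 164.0], 0.56), ([349.0, 175.0], 0.47)]
tweezers_tip [([352.0, 177.0], 0.64), ([315.0, 170.0], 0.57)]
coupon [([273.0, 254.0], 0.45)]
rack [([272.0, 271.0], 0.9)]
stand [([305.0, 208.0], 0.96), ([388.0, 208.0], 0.94)]
stand_seat [([309.0, 210.0], 0.93), ([389.0, 210.0], 0.85)]
flux_jar [([316.0, 248.0], 0.65)]
paste_jar [([318.0, 184.0], 0.66), ([306.0, 208.0], 0.65), ([271.0, 228.0], 0.56), ([318.0, 166.0], 0.35)]
kapton_roll [([350.0, 264.0], 0.81)]
top [ 0.302 -0.035  1.164] [-2.908  0.006 -1.57 ] [[451.653   0.    324.41 ]
 [  0.    451.653 198.596]
 [  0.      0.      1.   ]]
tweezers [([370.0, 174.0], 0.78), ([426.0, 208.0], 0.67)]
tweezers_bar [([371.0, 174.0], 0.72), ([425.0, 209.0], 0.66)]
tweezers_grip [([424.0, 211.0], 0.73), ([371.0, 176.0], 0.69)]
tweezers_tip [([424.0, 212.0], 0.64), ([372.0, 175.0], 0.53)]
coupon [([257.0, 194.0], 0.65)]
rack [([259.0, 194.0], 0.64)]
stand [([419.0, 272.0], 0.8), ([365.0, 176.0], 0.69)]
stand_seat [([375.0, 180.0], 0.6), ([422.0, 268.0], 0.59)]
flux_jar [([318.0, 220.0], 0.73)]
paste_jar [([318.0, 158.0], 0.9), ([317.0, 222.0], 0.69), ([259.0, 193.0], 0.53), ([313.0, 256.0], 0.49)]
kapton_roll [([317.0, 266.0], 0.86)]
```

```bash
python3 - <<'E'
import cv2
a=cv2.imread('pics/scene0.png')[110:310,220:440]; cv2.imwrite('pics/s1.png',cv2.resize(a,None,fx=3,fy=3,interpolation=2)[:600])
a=cv2.imread('pics/top0.png')[110:310,210:470]; cv2.imwrite('pics/t1.png',cv2.resize(a,None,fx=3,fy=3,interpolation=2))
E
```

```text
(no output)
```

View pics/s1.png

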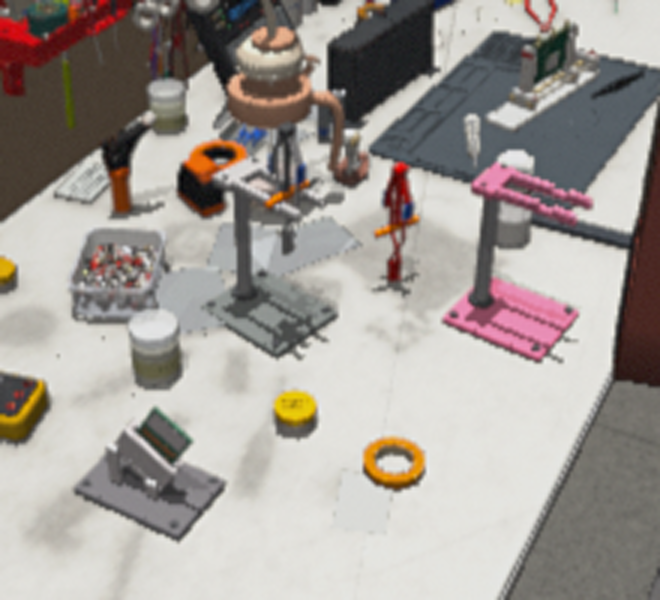

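View pics/t1.png

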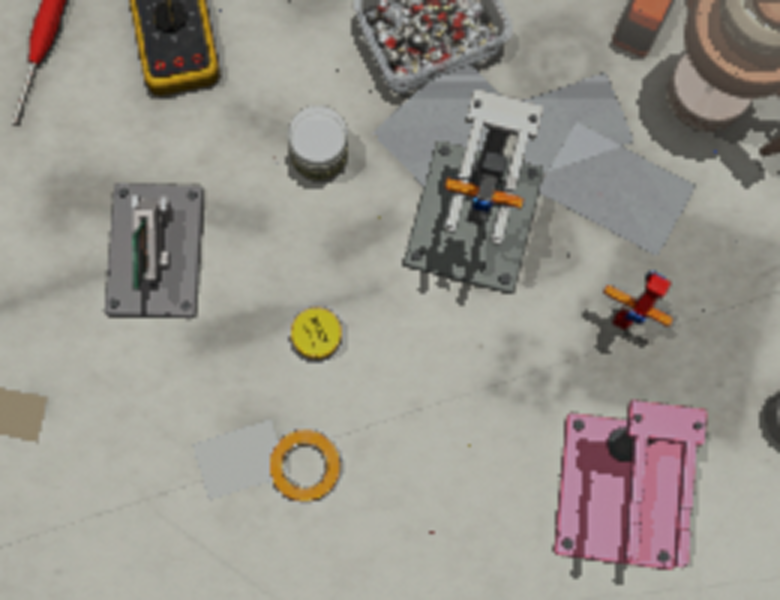

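The steel tweezers hang in the white/grey fork, at scene (316,166) and top (371,174). That fits the description. The red tweezers at top (426,208) and the pink stand at top (420,270) are look-alikes. The rack with the coupon is at scene (272,268), top (259,194).

```bash
python3 - <<'E'
from h import *
np.set_printoptions(precision=4,suppress=True)
P={n:imaging.grab_frame(n) for n in ["scene","top"]}
t=P["top"]; s=P["scene"]
def hsvmask(p,lo,hi,box):
    h=cv2.cvtColor(p["color"],cv2.COLOR_RGB2HSV); m=cv2.inRange(h,lo,hi); z=np.zeros_like(m); a,b,c,d=box; z[b:d,a:c]=m[b:d,a:c]; return z
def ext(m):
    pts=np.argwhere(m)[:,::-1].astype(float); c=pts.mean(0); u=np.linalg.svd(pts-c,full_matrices=False)[2][0]; q=(pts-c)@u
    return c,c+u*q.min(),c+u*q.max(),len(pts)
# orange bar
for p,box in ((t,(352,165,390,185)),(s,(300,165,330,185))):
    m=hsvmask(p,(8,150,120),(22,255,255),box); e=ext(m); print('bar',e)
    if p is t: 
        a,b=atz(p,e[1],.177),atz(p,e[2],.177); print(a,b,(a+b)/2,np.linalg.norm(a-b),np.degrees(np.arctan2(*(b-a)[1::-1])))
obs=[(t,ext(hsvmask(t,(8,150,120),(22,255,255),(352,165,390,185)))[0]),(s,ext(hsvmask(s,(8,150,120),(22,255,255),(300,165,330,185)))[0])]
print('bar tri',tri(obs))
for l in ["rack","stand"]:
  for p in (t,s):
    for r in models.outline_of(p,l)[:2]:
        m=r["pixels"].astype(np.uint8); cs=cv2.findContours(m,0,2)[0]; cc=max(cs,key=cv2.contourArea)
        if p is t:
            print(l,r["score"],r["pixel"],cv2.contourArea(cc)); box=cv2.boxPoints(cv2.minAreaRect(cc))
            w=np.array([atz(p,q,.010) for q in box]); print(w[:,:2],w.mean(0)[:2],[np.linalg.norm(w[i]-w[i-1]) for i in range(4)])
        print(cv2.approxPolyDP(cv2.convexHull(cc),2,True)[:,0].tolist())
for p in (t,s):
  for r in models.outline_of(p,"coupon")[:1]:
    print('coupon',r["score"],r["pixel"],ext(r["pixels"]))
    cc=max(cv2.findContours(r["pixels"].astype(np.uint8),0,2)[0],key=cv2.contourArea); print(cv2.approxPolyDP(cv2.convexHull(cc),1,True)[:,0].tolist())
for n,p in P.items():
    r=dict(top=(245,168,280,220),scene=(240,240,300,295))[n]; a=p["color"][r[1]:r[3],r[0]:r[2],::-1]
    cv2.imwrite(f'pics/rk_{n}.png',cv2.resize(a,(400,int(400*a.shape[0]/a.shape[1]))))
a=cv2.imread('pics/rk_top.png');b=cv2.imread('pics/rk_scene.png');H=600
b=cv2.copyMakeBorder(b,0,max(0,a.shape[0]-b.shape[0]),0,0,0);cv2.imwrite('pics/rk.png',np.hstack([a,b])[:600])
E
```

```text
bar (array([371.    , 173.8148]), array([358.8302, 170.6537]), array([383.2599, 176.9994]), 54)
[ 0.6031 -0.107   0.177 ] [ 0.588  -0.1622  0.177 ] [ 0.5955 -0.1346  0.177 ] 0.05724027591738137 -105.27743463265445
bar (array([313.36, 174.8 ]), array([322.0367, 170.0673]), array([307.8838, 177.787 ]), 25)
bar tri (array([ 0.5992, -0.1345,  0.171 ]), [np.float64(0.8322776350893842), np.float64(0.6239407845281779)])
rack 0.82 [261.0, 194.4] 1252.0
[[0.5349 0.1813]
 [0.6565 0.1784]
 [0.6508 0.097 ]
 [0.5295 0.1018]] [0.5929 0.1396] [np.float64(0.07967812885374351), np.float64(0.12166009883959128), np.float64(0.08158886048365438), np.float64(0.12140655081803597)]
[[275, 172], [275, 213], [246, 214], [248, 173]]
[[262, 252], [291, 269], [290, 276], [281, 286], [269, 285], [246, 273]]
stand 0.77 [373.1, 180.1] 2050.5
[[ 0.5761 -0.0769]
 [ 0.7501 -0.1207]
 [ 0.7228 -0.2225]
 [ 0.5507 -0.1756]] [ 0.6499 -0.149 ] [np.float64(0.1019317937826878), np.float64(0.1793954670261532), np.float64(0.10536475640796567), np.float64(0.17839133844568866)]
[[368, 140], [390, 146], [390, 173], [379, 207], [344, 197], [355, 158]]
stand 0.77 [418.7, 271.6] 2232.0
[[ 0.3319 -0.197 ]
 [ 0.4689 -0.2211]
 [ 0.4523 -0.3387]
 [ 0.3163 -0.3115]] [ 0.3923 -0.2671] [np.float64(0.11555365637380322), np.float64(0.13910295694559016), np.float64(0.11875612125958239), np.float64(0.13871745041727152)]
[[445, 247], [438, 298], [427, 299], [395, 293], [400, 248], [420, 244]]
[[302, 163], [309, 167], [331, 213], [313, 227], [289, 213], [292, 168]]
[[385, 164], [416, 176], [412, 215], [400, 229], [368, 216], [377, 171]]
coupon 0.45 [274.6, 256.9] (array([274.4339, 254.5873]), array([268.2305, 248.7549]), array([280.6521, 260.4336]), 189)
[[271, 246], [273, 246], [283, 255], [282, 259], [278, 263], [276, 263], [266, 254], [266, 252]]
```

View pics/rk.png

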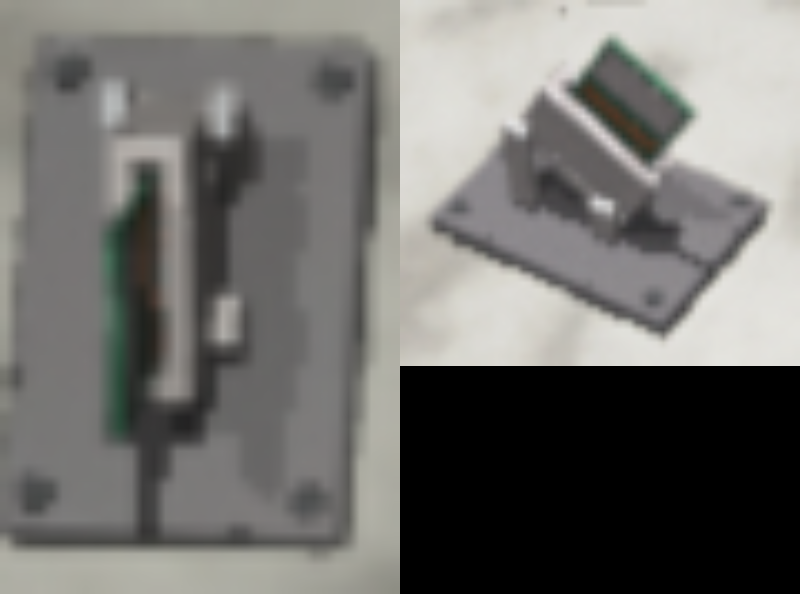

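Both crops show the rack. The coupon (green edge, left of the pocket; scene crop around (640,100)) leans towards the robot, so rack -x is about world -x. Next I move above the tweezers.

```bash
python3 -m creep '[0,0,-0.1386,0,0,-13,1, 0,0,-0.1386,0,0,-13,1, 0,0,-0.1386,0,0,-13,1, 0,0,-0.1386,0,0,-13,1, 0,0,-0.1386,0,0,-13,1, 0,0,-0.1386,0,0,-13,1, 0,0,-0.1386,0,0,-13,1, 0,0,0,41.5,19.8,0,1, 0,0,0,41.5,19.8,0,1, 0,0,0,41.5,19.8,0,1, 0,0,0,41.5,19.8,0,1, 0,0,0,41.5,19.8,0,1, 0,0,0,41.5,19.8,0,1, 0,0,0,41.5,19.8,0,1, 0,0,0,41.5,19.8,0,1, 0,0,0,41.5,19.8,0,1, 0,0,0,41.5,19.8,0,1, 0,0,0,41.5,19.8,0,1, 0,0,0,41.5,19.8,0,1]' 20
python3 -m creep '[0,0,0,41,19.8,0,1,0,0,0,0,0,0,1,0,0,0,0,0,0,1]'
python3 - <<'E'
from h import *
np.set_printoptions(precision=4,suppress=True)
print(sensors.observe()["joint_pos"])
p=imaging.grab_frame("wrist"); save(p,'w1.png'); print(p["position"],p["orientation"],p["intrinsics"][0])
for l in ["tweezers","tweezers_bar","tweezers_grip","stand_seat"]:
    for r in models.recognise(p,l)[:2]: print(l,r, atz(p,r["pixel"],.21 if 'bar' not in l else .177))
E
```

```text
time_s: 3.5
tool_pos: [0.5671, -0.1683, 0.3388]
ee_rot: [3.141, 0.0, 1.309]
contact_force: [0.6, -1.7, 0.0]
gripper_width: 0.087
grasp_force: 0.0
time_s: 3.8
tool_pos: [0.5961, -0.1346, 0.3381]
ee_rot: [-3.141, 0.0, 1.311]
contact_force: [-0.7, 0.1, -0.5]
gripper_width: 0.0871
grasp_force: 0.0
[-0.3507  0.1454  1.444  -0.0005  1.553  -0.0914]
[ 0.6149 -0.0628  0.4755] [ 2.868   0.0007 -0.2594] [344.1772   0.     320.2295]
tweezers {'pixel': [293.8, 309.6], 'score': 0.96} [ 0.548  -0.2239  0.21  ]
tweezers {'pixel': [321.0, 207.2], 'score': 0.79} [ 0.5951 -0.1393  0.21  ]
tweezers_bar {'pixel': [296.9, 308.0], 'score': 0.89} [ 0.5431 -0.243   0.177 ]
tweezers_bar {'pixel': [320.1, 207.6], 'score': 0.68} [ 0.5918 -0.1489  0.177 ]
tweezers_grip {'pixel': [296.7, 307.1], 'score': 0.91} [ 0.5511 -0.2221  0.21  ]
tweezers_grip {'pixel': [321.5, 204.7], 'score': 0.69} [ 0.596  -0.1374  0.21  ]
stand_seat {'pixel': [355.7, 170.3], 'score': 0.79} [ 0.629  -0.1172  0.21  ]
stand_seat {'pixel': [192.1, 256.2], 'score': 0.74} [ 0.4796 -0.153   0.21  ]
```

View pics/w1.png

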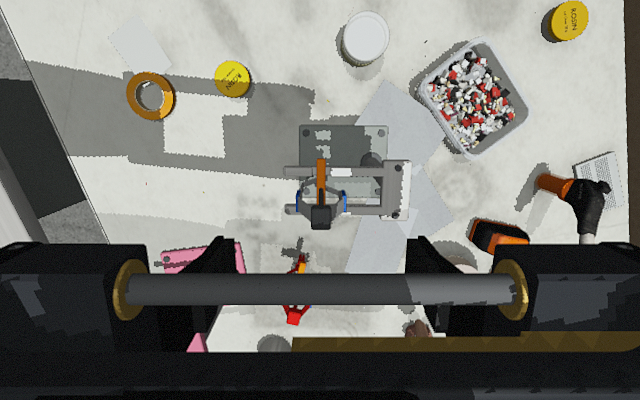

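The wrist view shows the steel tweezers at (321,200) in the grey fork, blue plates at (300,203) and (343,203), and the tines level in the picture. The red look-alike is at (297,290).

```bash
python3 - <<'E'
from h import *
np.set_printoptions(precision=4,suppress=True)
p=imaging.grab_frame("wrist"); t=imaging.grab_frame("top")
h=cv2.cvtColor(p["color"],cv2.COLOR_RGB2HSV)
m=cv2.inRange(h,(100,120,50),(130,255,255)); m[:150]=0;m[235:]=0
n,l,st,ce=cv2.connectedComponentsWithStats(m)
for i in range(1,n):
    if st[i,4]>10: print('blue',st[i],ce[i],atz(p,ce[i],.214),atz(p,ce[i],.204))
m=cv2.inRange(h,(8,150,90),(22,255,255)); z=np.zeros_like(m); z[150:230,305:338]=m[150:230,305:338]
pts=np.argwhere(z)[:,::-1].astype(np.float32); print(len(pts),pts.min(0),pts.max(0),pts.mean(0))
ang=cv2.fitLine(pts,cv2.DIST_L2,0,.01,.01).ravel()
a=atz(p,ang[2:]-15*ang[:2],.177);b=atz(p,ang[2:]+15*ang[:2],.177);print('bar dir',np.degrees(np.arctan2(*(b-a)[1::-1])))
r=cv2.minAreaRect(pts);print(r,[atz(p,q,.177) for q in cv2.boxPoints(r)])
# blue in top
h=cv2.cvtColor(t["color"],cv2.COLOR_RGB2HSV); m=cv2.inRange(h,(100,120,50),(130,255,255)); z=np.zeros_like(m); z[160:195,350:395]=m[160:195,350:395]
n,l,st,ce=cv2.connectedComponentsWithStats(z)
for i in range(1,n): print('topblue',st[i],ce[i],atz(t,ce[i],.206))
a=p["color"][120:240,270:420,::-1]; cv2.imwrite('pics/w1c.png',cv2.resize(a,None,fx=5,fy=5))
E
```

```text
blue [296 188   5  21  50] [297.04 196.78] [ 0.5786 -0.1273  0.214 ] [ 0.5772 -0.1297  0.204 ]
blue [342 188   5  21  55] [344.3091 197.2909] [ 0.6145 -0.1374  0.214 ] [ 0.6145 -0.1402  0.204 ]
301 [317. 156.] [325. 200.] [320.5714 174.309 ]
bar dir 74.0073972605546
((321.0, 178.0), (44.0, 8.0), 90.0) [array([ 0.6006, -0.1054,  0.177 ]), array([ 0.6073, -0.1072,  0.177 ]), array([ 0.5971, -0.1456,  0.177 ]), array([ 0.5901, -0.1437,  0.177 ])]
```

View pics/w1c.png

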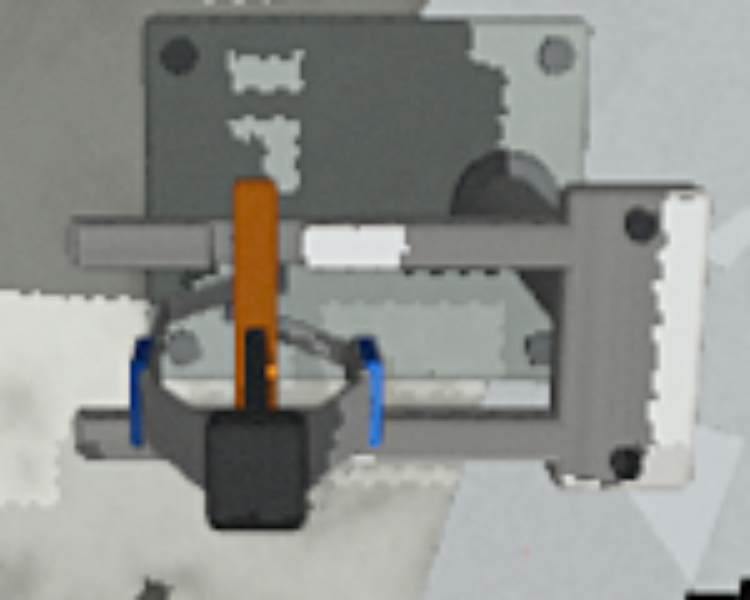

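Blue plates at crop (138,395)/(372,395) and the bar give the centre (0.596,-0.1345), directly under the TCP. Descending and gripping.

```bash
python3 -m creep '[0,0,0.01,0,0,25,1, 0,0,0,0,0,25,1, 0,0,0,0,0,25,1, 0,0,0,0,0,22,1, 0,0,0,0,0,15,1, 0,0,0,0,0,11,1, 0,0,0,0,0,0,1, 0,0,0,0,0,0,0.4, 0,0,0,0,0,0,0.4, 0,0,0,0,0,0,0.4, 0,0,0,0,0,0,0.4]' 7
python3 -m creep '[0,0,0,0,0,0,0, 0,0,0,0,0,0,0, 0,0,0,0,0,0,0,0,0,0,0,0,0,0,0,0,0,0,0,0,0]' 7
```

```text
time_s: 5.25
tool_pos: [0.5962, -0.1355, 0.2164]
ee_rot: [3.14, 0.0, 1.299]
contact_force: [-0.6, -0.1, 0.1]
gripper_width: 0.0629
grasp_force: 0.0
time_s: 5.75
tool_pos: [0.5959, -0.1354, 0.2156]
ee_rot: [-3.142, -0.0, 1.299]
contact_force: [0.3, 0.2, 0.9]
gripper_width: 0.0398
grasp_force: 7.0
```

```bash
python3 -m creep '[0,0,0,0,0,-8,0, 0,0,0,0,0,-15,0, 0,0,0,0,0,-22,0, 0,0,0,0,0,-25,0, 0,0,0,0,0,-25,0, 0,0,0,0,0,-25,0, 0,0,0,0,0,-20,0,0,0,0,0,0,0,0]' 8
python3 - <<'E'
from h import *
np.set_printoptions(precision=4,suppress=True)
st=sensors.observe(); print(st["tool_pos"],st["joint_pos"])
T=np.array(st["tool_pos"])
for n in ["scene","wrist"]:
    p=imaging.grab_frame(n)
    print(n)
    for l in ["tweezers_grip","tweezers_bar","tweezers_tip"]:
        print(l,[(r["pixel"],round(r["score"],2)) for r in models.recognise(p,l)[:3]], 'exp',proj(p,T-[0,0,.006+{'g':0,'b':.04,'t':.11}[l[9]]]))
    q=proj(p,T-[0,0,.07]).astype(int); x0,y0=np.clip(q-[50,60],0,None); a=p["color"][y0:y0+120,x0:x0+100,::-1]; cv2.imwrite(f'pics/g_{n}.png',cv2.resize(a,(400,480)))
a=np.hstack([cv2.imread(f'pics/g_{n}.png') for n in ["scene","wrist"]]);cv2.imwrite('pics/g.png',a)
E
```

```text
time_s: 6.55
tool_pos: [0.5973, -0.136, 0.3611]
ee_rot: [3.133, 0.001, 1.299]
contact_force: [-0.5, 0.0, -0.1]
gripper_width: 0.0405
grasp_force: 8.0
[ 0.5973 -0.136   0.3611] [-0.3525  0.1368  1.4116 -0.      1.5849 -0.0807]
scene
tweezers_grip [([319.4, 112.8], 0.63), ([315.8, 126.9], 0.59), ([356.0, 264.8], 0.54)] exp [314.2239 119.4032]
tweezers_bar [([312.6, 121.8], 0.76), ([350.6, 176.3], 0.47)] exp [314.3437 132.3529]
tweezers_tip [([353.7, 184.3], 0.6), ([315.6, 126.5], 0.55)] exp [314.542  153.7807]
wrist
tweezers_grip [([321.2, 261.2], 0.8), ([300.1, 264.8], 0.55)] exp [325.6066 280.6888]
tweezers_bar [([302.6, 262.5], 0.67), ([319.6, 262.7], 0.66)] exp [324.6665 245.158 ]
tweezers_tip [([303.9, 261.3], 0.78), ([321.7, 262.2], 0.69), ([350.8, 252.6], 0.33)] exp [323.6985 208.5712]
```

View pics/g.png

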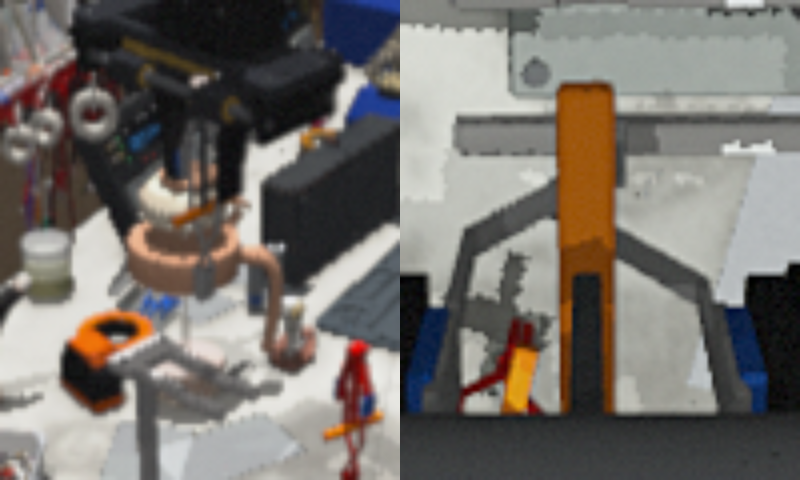

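The tweezers hang straight between the fingers: scene crop bar at (205,215), and the wrist crop shows the bar upright at (585,200). Turning and moving over to the rack to measure from close.

```bash
python3 -m creep '[0,0,0.1482,0,0,0,0, 0,0,0.1482,0,0,0,0, 0,0,0.1482,0,0,0,0, 0,0,0.1482,0,0,0,0, 0,0,0.1482,0,0,0,0, 0,0,0.1482,0,0,0,0, 0,0,0.1482,0,0,0,0, 0,0,0.1482,0,0,0,0, 0,0,0.1482,0,0,0,0, 0,0,0,-9,-20,0,0, 0,0,0,-18,-39,8,0, 0,0,0,-18,-39,8,0, 0,0,0,-18,-39,8,0, 0,0,0,-18,-39,8,0, 0,0,0,-18,-39,8,0, 0,0,0,-18,-39,8,0, 0,0,0,-9,-21,5,0,0,0,0,0,0,0,0,0,0,0,0,0,0,0]' 8
cat > rk.py <<'E'
from h import *
np.set_printoptions(precision=4,suppress=True)
st=sensors.observe(); print(st["tool_pos"],st["ee_rot"],st["joint_pos"])
p=imaging.grab_frame("wrist"); save(p,'w2.png')
for l in ["coupon","rack"]:
    for r in models.outline_of(p,l)[:1]:
        cc=max(cv2.findContours(r["pixels"].astype(np.uint8),0,2)[0],key=cv2.contourArea)
        hull=cv2.approxPolyDP(cv2.convexHull(cc),2,True)[:,0]
        print(l,r["score"],r["pixel"],hull.tolist()); 
        if l=="rack": print(np.array([atz(p,q,.01) for q in hull])[:,:2])
for n in ["top","wrist"]:
    q=p if n=="wrist" else imaging.grab_frame(n)
    for e in ([-23,0],[0,0],[23,0]):
        print(n,proj(q,np.array([.559,.141,.102])+e[0]/1000*np.array([.866,-.03,.5])))
E
python3 rk.py
```

```text
time_s: 8.85
tool_pos: [0.4794, 0.1438, 0.3023]
ee_rot: [3.141, 0.0, -0.033]
contact_force: [0.6, -0.3, -0.9]
gripper_width: 0.0398
grasp_force: 8.0
[0.4794 0.1438 0.3023] [ 3.1409  0.0002 -0.0333] [ 0.1342 -0.1135  1.7718 -0.0006  1.4836  1.7383]
coupon 0.65 [322.3, 84.5] [[322, 51], [324, 76], [321, 118]]
rack 0.66 [321.2, 65.9] [[355, 13], [353, 120], [290, 120], [287, 14]]
[[0.6515 0.0992]
 [0.5344 0.1024]
 [0.537  0.1789]
 [0.653  0.1757]]
top [254.7657 206.2643]
top [254.6121 197.2111]
top [254.4565 188.0484]
wrist [320.6334 119.9195]
wrist [320.6803  98.6497]
wrist [320.7323  75.0998]
```

View pics/w2.png

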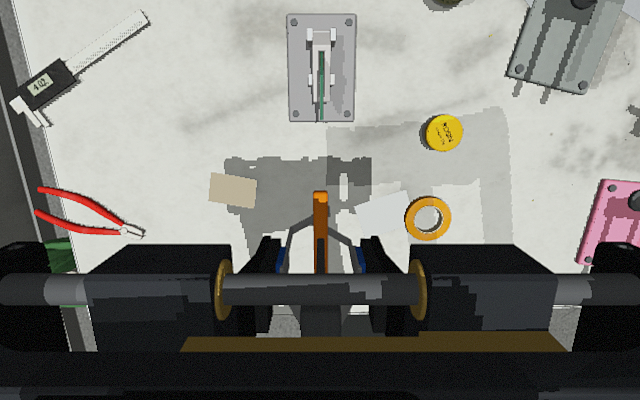

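Rack at (321,68), with the coupon's upper edge as a green line at column 321, rows 50–120, in line with the tool. Next, a precise measurement.

```bash
python3 - <<'E'
from h import *
np.set_printoptions(precision=4,suppress=True)
ps=[imaging.grab_frame("wrist"),imaging.grab_frame("top"),imaging.grab_frame("scene")]
for p,box,nm in zip(ps,((280,0,365,130),(243,165,282,222),(240,235,300,295)),"wts"):
    h=cv2.cvtColor(p["color"],cv2.COLOR_RGB2HSV); x0,y0,x1,y1=box
    g=cv2.inRange(h,(60,90,30),(95,255,255)); z=np.zeros_like(g); z[y0:y1,x0:x1]=g[y0:y1,x0:x1]
    n,l,st,ce=cv2.connectedComponentsWithStats(z); i=1+np.argmax(st[1:,4]); 
    pts=np.argwhere(l==i)[:,::-1]; print(nm,'green',st[i],[(r,pts[pts[:,1]==r,0].min(),pts[pts[:,1]==r,0].max()) for r in range(st[i,1],st[i,1]+st[i,3],8)])
    if nm!='s':
        # rack base: edges by gradient along rows/cols, subpixel
        gr=cv2.GaussianBlur(cv2.cvtColor(p["color"],cv2.COLOR_RGB2GRAY).astype(float),(0,0),1)
        for r in (np.linspace(y0+22,y1-22,5).astype(int)):
            d=np.abs(np.diff(gr[r,x0:x1])); k=[j for j in range(1,len(d)-1) if d[j]>12 and d[j]>=d[j-1] and d[j]>d[j+1]]; print(' row',r,'edges',[x0+.5+j for j in (k[0],k[-1])])
        for c in ((297,305,342,348) if nm=='w' else (251,254,270)):
            d=np.abs(np.diff(gr[y0:y1,c])); k=[j for j in range(1,len(d)-1) if d[j]>12 and d[j]>=d[j-1] and d[j]>d[j+1]]; print(' col',c,[y0+.5+j for j in (k[0],k[-1])])
    O=np.array([.593,.1396,0]);f=np.radians(-1.8); Rz=R.from_euler('z',f).as_matrix()
    print(nm,'pred corners',[proj(p,O+Rz@np.array(v)/1000).round(1).tolist() for v in ([60,40,10],[60,-40,10],[-60,-40,10],[-60,40,10])])
    E=O+Rz@np.array([-.034,0,.102]); w=Rz@np.array([.866,0,.5])
    print(nm,'pred top edge',[proj(p,E+w*k/1000).round(1).tolist() for k in (-23,0,23)])
a=ps[0]["color"][0:135,270:375,::-1]; a=cv2.resize(a,None,fx=4.4,fy=4.4); b=ps[2]["color"][240:292,240:300,::-1]; b=cv2.resize(b,(330,286)); b=cv2.copyMakeBorder(b,0,a.shape[0]-286,0,0,0)
cv2.imwrite('pics/w2c.png',np.hstack([a,b])); print(a.shape)
E
```

```text
w green [319  53   3  68 159] [(53, np.int64(319), np.int64(321)), (61, np.int64(319), np.int64(320)), (69, np.int64(319), np.int64(320)), (77, np.int64(319), np.int64(321)), (85, np.int64(319), np.int64(320)), (93, np.int64(319), np.int64(321)), (101, np.int64(319), np.int64(320)), (109, np.int64(319), np.int64(320)), (117, np.int64(319), np.int64(320))]
 row 22 edges [284.5, 355.5]
 row 43 edges [284.5, 354.5]
 row 65 edges [285.5, 354.5]
 row 86 edges [286.5, 353.5]
 row 108 edges [286.5, 353.5]
 col 297 [13.5, 122.5]
 col 305 [13.5, 122.5]
 col 342 [13.5, 122.5]
 col 348 [13.5, 122.5]
w pred corners [[283.9, 14.1], [354.9, 13.7], [352.8, 122.9], [287.2, 123.2]]
w pred top edge [[319.8, 120.8], [319.7, 99.6], [319.6, 76.2]]Traceback (most recent call last):
  File "<stdin>", line 7, in <module>
    return _wrapfunc(a, 'argmax', axis=axis, out=out, **kwds)
    return bound(*args, **kwds)
ValueError: attempt to get argmax of an empty sequence
```

```bash
python3 - <<'E'
from h import *
np.set_printoptions(precision=4,suppress=True)
st=sensors.observe(); T=np.array(st["tool_pos"]); Rt=R.from_euler('xyz',st["ee_rot"]).as_matrix(); print(T,st["ee_rot"])
p=imaging.grab_frame("wrist"); K,c,Rm=cam(p); print('cam in tool',Rt.T@(c-T), R.from_matrix(Rt.T@Rm).as_euler('xyz',degrees=True))
h=cv2.cvtColor(p["color"],cv2.COLOR_RGB2HSV); m=cv2.inRange(h,(8,150,90),(22,255,255))
for r in range(190,246,6):
    x=np.where(m[r,300:345])[0]+300
    if len(x): print(r,x.min(),x.max(),end='; ')
print()
for k in (30,15,0): print('bar pred',proj(p,T+Rt@np.array([k/1000,0,.006+.033])))
t=imaging.grab_frame("top"); s=imaging.grab_frame("scene")
O=np.array([.5935,.1392,0]);Rz=R.from_euler('z',-1.8,degrees=True).as_matrix()
for p in (t,s):
    print('corners',[proj(p,O+Rz@np.array(v)/1000).round(1).tolist() for v in ([60,40,10],[60,-40,10],[-60,-40,10],[-60,40,10])])
    E=O+Rz@np.array([-.034,0,.102]); w=Rz@np.array([.866,0,.5]);u=Rz@np.array([-.5,0,.866])
    print('coupon',[proj(p,E+w*k-u*j).round(1).tolist() for k,j in ((-.023,0),(.023,0),(.023,.045),(-.023,.045))])
a=s["color"][240:292,245:297,::-1]; a=cv2.resize(a,(400,400)); b=t["color"][165:217,240:292,::-1]; b=cv2.resize(b,(400,400))
cv2.imwrite('pics/w2c.png',np.hstack([a,b]))
E
```

```text
[0.4799 0.143  0.3026] [ 3.1416 -0.0001 -0.0362]
cam in tool [ 0.0737 -0.0002 -0.1374] [-15.6741  -0.0362  90.0011]
196 313 327; 202 313 326; 208 313 327; 214 314 327; 220 314 326; 226 314 326; 232 314 327; 238 314 326; 244 314 326; 
bar pred [320.7904 191.3224]
bar pred [320.7786 218.3135]
bar pred [320.7674 244.1519]
corners [[247.7, 170.5], [277.6, 171.3], [275.0, 215.5], [244.4, 214.5]]
coupon [[255.1, 206.1], [254.7, 187.8], [257.8, 183.1], [258.1, 200.7]]
corners [[243.2, 271.9], [260.5, 254.4], [294.9, 269.5], [278.6, 288.5]]
coupon [[283.6, 256.8], [270.6, 245.1], [264.8, 252.9], [277.4, 264.2]]
```

View pics/w2c.png

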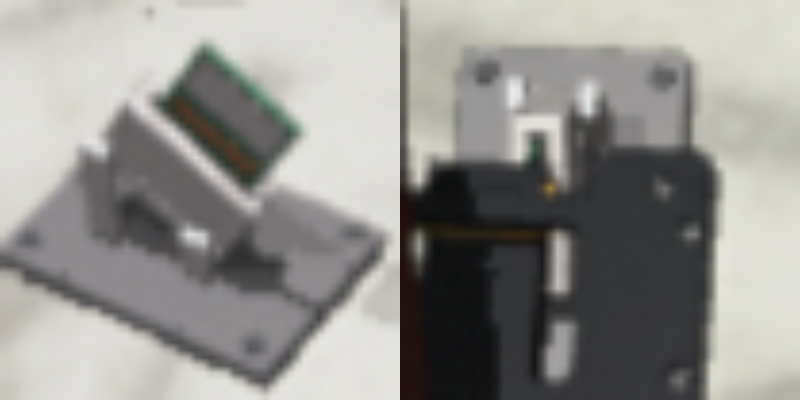

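The scene crop shows the coupon corners at (205,45) and (300,130), which match my prediction within 1 px. The grey bare band is about 30 mm deep. Tilting to line up with the coupon, 40 mm short of it.

```bash
python3 -m creep '[0,0.1309,0,0,0,0,0, 0,0.1309,0,0,0,0,0, 0,0.1309,0,0,0,0,0, 0,0.1309,0,0,0,0,0, 0,0,0,-10.4,0,19,0, 0,0,0,-10.4,0,19,0, 0,0,0,-10.4,0,19,0, 0,0,0,0,0,0,0, 0,0,0,0,0,0,0, 0,0,0,0,0,0,0]' 8
cat > rel.py <<'E'
from h import *
np.set_printoptions(precision=2,suppress=True)
Rz=R.from_euler('z',-1.8,degrees=True).as_matrix(); E=np.array([.5935,.1392,0])+Rz@np.array([-.034,0,.102])
G=np.column_stack([Rz@[.866,0,.5],Rz@[0,-1.,0],Rz@[.5,0,-.866]])
st=sensors.observe(); Rt=R.from_euler('xyz',st["ee_rot"]).as_matrix()
tip=np.array(st["tool_pos"])+Rt@[0,0,.116]
print('tip->edge in tool mm',Rt.T@(E-tip)*1000,'rot err deg',np.degrees(R.from_matrix(Rt.T@G).as_rotvec()),'joints',st["joint_pos"],st["contact_force"])
E
python3 rel.py; python3 - <<'E'
from h import *
np.set_printoptions(precision=2,suppress=True)
p=imaging.grab_frame("wrist"); s=imaging.grab_frame("scene")
a=p["color"][60:260,220:420,::-1]; b=s["color"][190:290,240:340,::-1]
cv2.imwrite('pics/w3.png',np.hstack([cv2.resize(a,(400,400)),cv2.resize(b,(400,400))]))
E
```

```text
time_s: 10.35
tool_pos: [0.4819, 0.1438, 0.2394]
ee_rot: [-3.141, -0.526, -0.035]
contact_force: [0.8, -0.5, -0.5]
gripper_width: 0.04
grasp_force: 8.0
tip->edge in tool mm [-1.73  0.92 41.84] rot err deg [ 0.07 -0.13 -0.19] joints [ 0.21 -0.45  2.23 -0.16  0.85  1.89] [ 0.78 -0.53 -0.48]
```

View pics/w3.png

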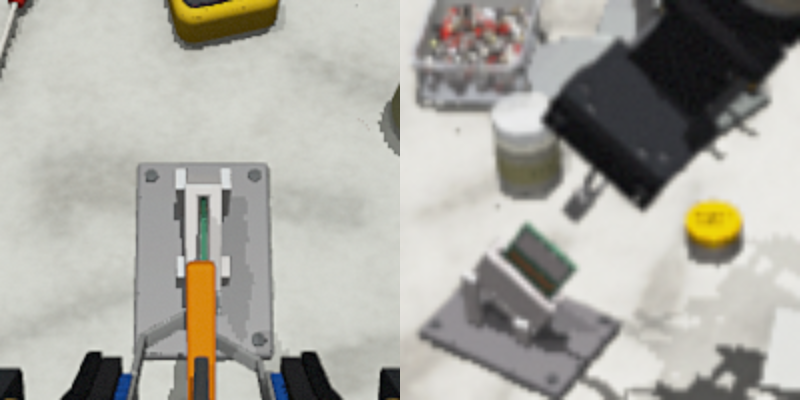

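The wrist crop shows the bar (200,300) in line with the coupon (203,225). The scene crop shows the shut jaws at (580,205) just above the coupon. Squeezing open here.

```bash
python3 -m creep '[0,0,0,-1.7,0.9,0,0, 0,0,0,0,0,0,0, 0,0,0,0,0,0,0, 0,0,0,0,0,0,0, 0,0,0,0,0,0,0,0,0,0,0,0,0,0]' 30
python3 rel.py; python3 - <<'E'
from h import *
p=imaging.grab_frame("wrist"); s=imaging.grab_frame("scene")
a=p["color"][100:260,240:400,::-1]; b=s["color"][210:280,250:320,::-1]
cv2.imwrite('pics/w4.png',np.hstack([cv2.resize(a,(400,400)),cv2.resize(b,(400,400))]))
E
```

```text
time_s: 11.05
tool_pos: [0.4795, 0.1429, 0.2367]
ee_rot: [3.142, -0.524, -0.035]
contact_force: [-1.0, 0.3, -0.9]
gripper_width: 0.0312
grasp_force: 29.9
tip->edge in tool mm [ 2.04 -0.19 40.69] rot err deg [ 0.1   0.   -0.17] joints [ 0.21 -0.45  2.24 -0.16  0.85  1.89] [-0.98  0.28 -0.93]
```

View pics/w4.png

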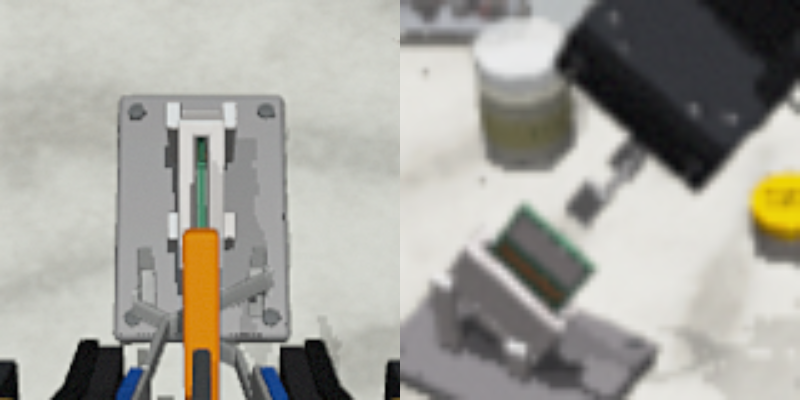

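The jaws are open at wrist crop (147,280) and (258,285), straddling the coupon line at column 202. Moving down 56 mm along the slope, for 15 mm of overlap.

```bash
python3 -m creep '[0,0,0,1,0,10,0, 0,0,0,0,0,14,0, 0,0,0,0,0,14,0, 0,0,0,0,0,12,0, 0,0,0,0,0,6,0, 0,0,0,0,0,0,0,0,0,0,0,0,0,0,0,0,0,0,0,0,0]' 30
python3 rel.py; python3 rel.py
```

```text
time_s: 11.95
tool_pos: [0.5086, 0.142, 0.1894]
ee_rot: [-3.141, -0.525, -0.035]
contact_force: [0.0, -0.5, -0.6]
gripper_width: 0.0313
grasp_force: 29.9
tip->edge in tool mm [  0.36  -0.05 -14.85] rot err deg [ 0.08 -0.05 -0.17] joints [ 0.19 -0.31  2.23 -0.17  0.71  1.9 ] [ 0.01 -0.49 -0.62]
tip->edge in tool mm [  0.36  -0.05 -14.85] rot err deg [ 0.08 -0.05 -0.17] joints [ 0.19 -0.31  2.23 -0.17  0.71  1.9 ] [ 0.01 -0.49 -0.62]
```

```bash
python3 -m creep '[0,0,0,0,0,0,0, 0,0,0,0,0,0,0, 0,0,0,0,0,0,0, 0,0,0,0,0,0,0,0,0,0,0,0,0,0]' 15
python3 -m creep '[0,0,0,0,0,0,0, 0,0,0,0,0,0,0, 0,0,0,0,0,0,0, 0,0,0,0,0,0,0,0,0,0,0,0,0,0]' 6
python3 rel.py
```

```text
time_s: 12.45
tool_pos: [0.5084, 0.1419, 0.1889]
ee_rot: [-3.141, -0.524, -0.035]
contact_force: [0.5, 0.5, -0.7]
gripper_width: 0.0392
grasp_force: 15.0
time_s: 12.95
tool_pos: [0.5084, 0.1419, 0.1889]
ee_rot: [-3.142, -0.524, -0.035]
contact_force: [-1.0, 0.3, 0.6]
gripper_width: 0.0392
grasp_force: 6.0
tip->edge in tool mm [  0.8   -0.17 -15.19] rot err deg [ 0.09 -0.02 -0.17] joints [ 0.19 -0.31  2.23 -0.17  0.71  1.9 ] [-0.97  0.28  0.6 ]
```

```bash
python3 -m creep '[0,0,0,0,0,-2,0, 0,0,0,0,0,-4,0, 0,0,0,0,0,-4,0, 0,0,0,0,0,-4,0, 0,0,0,0,0,-4,0, 0,0,0,0,0,-5,0, 0,0,0,0,0,-5,0]' 5
python3 -m creep '[0,0,0,0,0,-5,0, 0,0,0,0,0,-5,0, 0,0,0,0,0,-5,0, 0,0,0,0,0,-5,0, 0,0,0,0,0,-5,0, 0,0,0,0,0,-5,0,0,0,0,0,0,-5,0,0,0,0,0,0,-3,0,0,0,0,0,0,0,0]' 5
python3 rel.py; python3 - <<'E'
from h import *
np.set_printoptions(precision=1,suppress=True)
s=imaging.grab_frame("scene"); save(s,'s5.png')
st=sensors.observe(); Rt=R.from_euler('xyz',st["ee_rot"]).as_matrix(); tip=np.array(st["tool_pos"])+Rt@[0,0,.116]
pc=lambda x,j: proj(s,tip+Rt@np.array([x,0,-.015+j]))
print('expected corners',[pc(-.023,0),pc(.023,0),pc(.023,.08),pc(-.023,.08)])
for r in models.outline_of(s,"coupon")[:2]:
    cc=max(cv2.findContours(r["pixels"].astype(np.uint8),0,2)[0],key=cv2.contourArea); print(r["score"],r["pixel"],r["pixels"].sum(),cv2.approxPolyDP(cv2.convexHull(cc),1.5,True)[:,0].tolist())
h=cv2.cvtColor(s["color"],cv2.COLOR_RGB2HSV); g=cv2.inRange(h,(60,90,30),(95,255,255)); z=np.zeros_like(g); z[180:300,230:340]=g[180:300,230:340]; q=np.argwhere(z)[:,::-1]; print('green',len(q),cv2.boxPoints(cv2.minAreaRect(q.astype(np.float32))))
E
```

```text
time_s: 13.65
tool_pos: [0.4941, 0.1424, 0.2134]
ee_rot: [-3.142, -0.524, -0.035]
contact_force: [-0.6, 0.8, -0.6]
gripper_width: 0.0392
grasp_force: 5.0
time_s: 14.55
tool_pos: [0.4755, 0.1431, 0.2465]
ee_rot: [-3.141, -0.525, -0.035]
contact_force: [0.1, -0.5, -0.4]
gripper_width: 0.0396
grasp_force: 5.0
tip->edge in tool mm [ 0.4  -0.05 51.23] rot err deg [ 0.08 -0.06 -0.17] joints [ 0.21 -0.47  2.23 -0.16  0.87  1.89] [ 0.12 -0.49 -0.42]
expected corners [array([293.5, 245.3]), array([279.9, 233.1]), array([269. , 247.7]), array([281.8, 259.3])]
green 4 [[279.  247. ]
 [283.1 245.8]
 [286.1 255.8]
 [282.  257. ]]
```

```bash
python3 - <<'E'
from h import *
np.set_printoptions(precision=1,suppress=True)
for n in ("scene","wrist","top"):
    p=imaging.grab_frame(n)
    for l in ("coupon","rack","tweezers"): print(n,l,[(r["pixel"],round(r["score"],2)) for r in models.recognise(p,l)[:3]])
    if n=="top": continue
    st=sensors.observe(); Rt=R.from_euler('xyz',st["ee_rot"]).as_matrix(); tip=np.array(st["tool_pos"])+Rt@[0,0,.116]
    print('pred grid held, colours')
    for j in (-.03,-.02,0.003,.01,.02,.03,.04,.05,.06,.07,.077,.085):
        o=[]
        for x in (-.03,-.0215,-.012,0,.012,.0215,.03):
            q=np.round(proj(p,tip+Rt@np.array([x,0,-.015+j]))).astype(int); o.append(tuple(int(v) for v in p["color"][q[1],q[0]]) if 0<=q[0]<640 and 0<=q[1]<400 else None)
        print(j,o)
    if n=="scene":
        print('old'); Rz=R.from_euler('z',-1.8,degrees=True).as_matrix(); E=np.array([.5935,.1392,0])+Rz@np.array([-.034,0,.102]);w=Rz@[.866,0,.5];u=Rz@[-.5,0,.866]
        for j in (.003,.01,.02,.03): print([tuple(int(v) for v in p["color"][tuple(np.round(proj(p,E+w*x-u*j)).astype(int)[::-1])]) for x in (-.0215,-.012,0,.012,.0215)])
E
```

```text
scene coupon [([283.3, 248.1], 0.62)]
scene rack [([267.1, 268.2], 0.58), ([319.2, 244.7], 0.55)]
scene tweezers [([289.2, 236.8], 0.64), ([351.6, 196.9], 0.48)]
pred grid held, colours
-0.03 [(222, 221, 216), (206, 201, 194), (209, 207, 198), (145, 143, 139), (230, 229, 224), (225, 224, 220), (223, 221, 216)]
-0.02 [(226, 225, 219), (219, 217, 212), (184, 182, 175), (108, 108, 108), (229, 228, 223), (226, 224, 219), (185, 182, 175)]
0.003 [(232, 231, 226), (80, 84, 80), (62, 72, 67), (83, 85, 83), (74, 97, 84), (121, 124, 118), (85, 83, 61)]
0.01 [(225, 224, 219), (100, 98, 97), (81, 79, 79), (88, 87, 87), (104, 100, 100), (119, 124, 118), (89, 86, 64)]
0.02 [(231, 229, 223), (104, 101, 102), (91, 89, 88), (97, 94, 95), (106, 101, 102), (137, 140, 133), (98, 97, 79)]
0.03 [(224, 224, 217), (46, 58, 46), (47, 65, 56), (51, 60, 48), (47, 63, 52), (153, 152, 147), (105, 105, 99)]
0.04 [(223, 222, 214), (69, 60, 43), (58, 59, 46), (64, 58, 46), (80, 60, 41), (233, 232, 227), (125, 124, 119)]
0.05 [(157, 163, 154), (86, 60, 42), (93, 59, 42), (82, 58, 40), (83, 67, 48), (231, 230, 225), 
[... 1761 characters left out ...]
16, 138, 6), (216, 140, 21), (215, 137, 13), (197, 102, 0), (51, 89, 65), (106, 102, 100), (103, 102, 99)]
0.06 [(216, 139, 12), (217, 141, 23), (216, 140, 16), (62, 135, 107), (46, 83, 63), (106, 104, 102), (100, 99, 97)]
0.07 [(216, 138, 13), (216, 139, 17), (216, 141, 19), (68, 137, 104), (54, 89, 69), (103, 104, 100), (105, 106, 103)]
0.077 [(216, 140, 21), (217, 141, 22), (216, 140, 19), (72, 142, 111), (51, 89, 72), (101, 99, 97), (99, 97, 95)]
0.085 [(217, 141, 23), (217, 140, 18), (217, 143, 29), (34, 76, 59), (43, 85, 63), (106, 105, 102), (87, 86, 84)]
top coupon [([373.0, 177.3], 0.69), ([253.0, 199.8], 0.67)]
top rack [([264.1, 191.1], 0.59)]
top tweezers [([426.4, 207.0], 0.62)]
```

```bash
cat > rect.py <<'E'
from h import *
import sys
np.set_printoptions(precision=1,suppress=True)
# rectify tool xz plane (y=0) seen by scene cam: 4 px/mm, x -40..40, along 0..110 mm past (tip-25mm)
s=imaging.grab_frame("scene"); st=sensors.observe(); Rt=R.from_euler('xyz',st["ee_rot"]).as_matrix(); tip=np.array(st["tool_pos"])+Rt@[0,0,.116]
src=np.array([proj(s,tip+Rt@np.array([x,0,z])) for x,z in ((-.04,-.025),(.04,-.025),(.04,.085),(-.04,.085))],np.float32)
H=cv2.getPerspectiveTransform(src,np.array([[0,0],[320,0],[320,440],[0,440]],np.float32))
w=cv2.warpPerspective(s["color"],H,(320,440),flags=cv2.INTER_LINEAR)
cv2.imwrite('pics/rect_%s.png'%sys.argv[1],w[:,:,::-1])
b=w.max(2)<170
for r in range(0,440,24):
    x=np.where(b[r])[0]; 
    seg=np.split(x,np.where(np.diff(x)>1)[0]+1); print('z',r/4-25,[(round(float(q[0]/4-40),1),round(float(q[-1]/4-40),1)) for q in seg if len(q)>6], w[r,160])
E
python3 rect.py a
```

```text
z -25.0 [(-11.8, 1.2), (25.5, 39.8)] [154 151 151]
z -19.0 [(-24.2, -22.5), (-14.8, 2.5), (22.8, 39.8)] [138 138 137]
z -13.0 [(-27.5, 39.8)] [92 96 93]
z -7.0 [(-27.8, 39.8)] [86 85 86]
z -1.0 [(-28.0, 39.8)] [90 89 90]
z 5.0 [(-28.5, 18.2), (20.8, 39.8)] [95 94 95]
z 11.0 [(-28.8, 17.8), (21.5, 39.8)] [81 86 85]
z 17.0 [(-28.8, 17.2), (22.8, 39.8)] [60 62 49]
z 23.0 [(-28.8, 17.0), (26.5, 39.8)] [81 59 42]
z 29.0 [(-29.2, 16.5), (30.8, 39.8)] [52 58 46]
z 35.0 [(-29.5, 16.5), (35.0, 39.8)] [72 59 44]
z 41.0 [(-29.8, 16.2)] [88 58 40]
z 47.0 [(-30.0, 16.0)] [91 59 41]
z 53.0 [(-30.2, 15.8)] [78 58 42]
z 59.0 [(-30.2, 15.5)] [51 63 51]
z 65.0 [(-27.0, -25.0), (-15.8, -14.2), (-12.2, 14.2)] [122 131 122]
z 71.0 [] [198 198 189]
z 77.0 [] [206 204 195]
z 83.0 [(-40.0, -33.0)] [220 216 214]
```

The coupon is out. It is 46 mm wide in the rectified view and in line with the jaws to about 0.5°. The tweezers have pivoted about 2° in the pads under gravity. Lifting, coming upright, and going to the fork's open end.

```bash
python3 -m creep '[0,0,0,4,0,-7,0, 0,0,0,8,0,-14,0, 0,0,0,8,0,-14,0, 0,0,0,8,0,-14,0, 0,0,0,8,0,-14,0, 0,0,0,4,0,-6,0, 0,-0.0873,0,0,0,0,0, 0,-0.0873,0,0,0,0,0, 0,-0.0873,0,0,0,0,0, 0,-0.0873,0,0,0,0,0, 0,-0.0873,0,0,0,0,0, 0,-0.0873,0,0,0,0,0, 0,0,0,0,0,0,0]' 6
python3 -m creep '[0,0,0,3,15,0,0, 0,0,0,5,28,0,0, 0,0,0,5,28,0,0, 0,0,0,5,28,0,0, 0,0,0,5,28,0,0, 0,0,0,5,28,0,0, 0,0,0,5,28,0,0, 0,0,0,5,28,0,0, 0,0,0,5,28,0,0, 0,0,0,2,14,0,0, 0,0,0,0,0,0,0]' 6
python3 -m creep '[0,0,-0.1334,0,0,0,0, 0,0,-0.1334,0,0,0,0, 0,0,-0.1334,0,0,0,0, 0,0,-0.1334,0,0,0,0, 0,0,-0.1334,0,0,0,0, 0,0,-0.1334,0,0,0,0, 0,0,-0.1334,0,0,0,0, 0,0,-0.1334,0,0,0,0, 0,0,-0.1334,0,0,0,0, 0,0,-0.1334,0,0,0,0, 0,0,0,0,0,0,0,0,0,0,0,0,0,0]' 6
cat > fk.py <<'E'
from h import *
np.set_printoptions(precision=2,suppress=True)
ref=R.from_euler('xyz',[np.pi,0,1.299]).as_matrix(); st=sensors.observe(); Rt=R.from_euler('xyz',st["ee_rot"]).as_matrix()
print('to hang in tool mm',Rt.T@(np.array([.596,-.1354,.2156])-st["tool_pos"])*1000,'rot',R.from_matrix(Rt.T@ref).as_rotvec(),st["contact_force"],st["gripper_width"])
E
python3 fk.py; python3 rect.py b
python3 - <<'E'
from h import *
p=imaging.grab_frame("wrist"); h=cv2.cvtColor(p["color"],cv2.COLOR_RGB2HSV); m=cv2.inRange(h,(8,150,90),(22,255,255))
print([(r,int((np.where(m[r,290:355])[0]+290).min()),int((np.where(m[r,290:355])[0]+290).max())) for r in range(180,250,6) if m[r,290:355].any()])
rr=np.where(m[160:250,312:329].any(1))[0]+160; print('bar top row',rr.min())
E
```

```text
time_s: 16.6
tool_pos: [0.4767, 0.1426, 0.3248]
ee_rot: [3.141, 0.003, -0.036]
contact_force: [-0.0, -0.2, -1.0]
gripper_width: 0.0394
grasp_force: 6.0
time_s: 17.7
tool_pos: [0.5115, -0.1126, 0.3255]
ee_rot: [3.141, -0.001, -0.037]
contact_force: [0.1, 0.7, -0.2]
gripper_width: 0.0394
grasp_force: 6.0
time_s: 18.9
tool_pos: [0.5116, -0.1103, 0.3257]
ee_rot: [3.141, -0.0, 1.297]
contact_force: [0.0, -0.3, -1.5]
gripper_width: 0.0395
grasp_force: 6.0
to hang in tool mm [ -1.33  88.02 110.12] rot [ 0. -0. -0.] [ 0.02 -0.31 -1.54] 0.03948235444485679
z -25.0 [(-24.2, 22.0)] [72 73 72]
z -19.0 [(-28.8, 15.2), (26.0, 39.8)] [69 68 67]
z -13.0 [(-33.2, 39.8)] [56 69 62]
z -7.0 [(-34.0, 29.8), (37.0, 39.8)] [80 81 80]
z -1.0 [(-34.0, 18.2)] [90 86 86]
z 5.0 [(-34.5, 14.5)] [92 88 89]
z 11.0 [(-34.8, 14.2)] [73 76 73]
z 17.0 [(-35.5, 14.0)] [50 55 45]
z 23.0 [(-36.0, 13.2)] [73 52 37]
z 29.0 [(-36.5, 15.5)] [43 49 39]
z 35.0 [(-37.5, 15.2)] [54 48 36]
z 41.0 [(-38.0, 14.5)] [70 50 35]
z 47.0 [(-38.5, 15.0)] [72 48 35]
z 53.0 [(-38.8, 15.8), (28.0, 34.0)] [72 49 34]
z 59.0 [(-38.8, 13.0)] [46 50 37]
z 65.0 [(-40.0, 12.2)] [101 107  98]
z 71.0 [(-0.8, 10.0)] [166 164 156]
z 77.0 [(-4.5, 2.5)] [164 163 156]
z 83.0 [(-7.5, -4.5), (32.0, 39.8)] [178 176 171]
[(198, 314, 326), (204, 314, 326), (210, 314, 326), (216, 314, 327), (222, 314, 327), (228, 314, 326), (234, 314, 326), (240, 314, 327), (246, 314, 326)]
bar top row 196
```

```bash
python3 - <<'E'
from h import *
np.set_printoptions(precision=1,suppress=True)
def bar(c):
    h=cv2.cvtColor(c,cv2.COLOR_RGB2HSV); m=cv2.inRange(h,(8,150,90),(22,255,255)); return [int(np.where(m[150:250,x])[0].min()+150) for x in (317,320,323)]
print('w2',bar(cv2.imread('pics/w2.png')[:,:,::-1]))
p=imaging.grab_frame("wrist"); print('now',bar(p["color"]))
# tilt sensitivity
st=sensors.observe(); Rt=R.from_euler('xyz',st["ee_rot"]).as_matrix(); T=np.array(st["tool_pos"])
for d in (0,-2,-4): print(d,proj(p,T+Rt@(np.array([0,0,.006])+R.from_euler('y',d,degrees=True).apply([.030,0,.033]))))
# coupon top/edge in wrist: expected at x +-23 , z .006+.096
for d in (0,-2,-4): print('coupon lower corner +x',proj(p,T+Rt@(np.array([0,0,.006])+R.from_euler('y',d,degrees=True).apply([.023,0,.175]))),'upper',proj(p,T+Rt@(np.array([0,0,.006])+R.from_euler('y',d,degrees=True).apply([.023,0,.095]))))
h=p["color"]; print([(r,h[r,320].tolist()) for r in range(150,200,3)])
s=imaging.grab_frame("top"); 
E
```

```text
w2 [192, 191, 191]
now [196, 196, 196]
0 [320.9 192.5]
-2 [320.9 194.2]
-4 [320.9 195.9]
coupon lower corner +x [320.6 162.6] upper [320.7 180.8]
coupon lower corner +x [320.6 169. ] upper [320.7 185.1]
coupon lower corner +x [320.6 175.4] upper [320.7 189.5]
[(150, [132, 135, 130]), (153, [129, 133, 126]), (156, [132, 133, 126]), (159, [135, 136, 130]), (162, [134, 135, 129]), (165, [134, 137, 132]), (168, [132, 136, 130]), (171, [129, 130, 124]), (174, [193, 195, 188]), (177, [0, 7, 0]), (180, [4, 27, 19]), (183, [11, 37, 28]), (186, [20, 43, 32]), (189, [9, 28, 22]), (192, [38, 84, 63]), (195, [85, 49, 13]), (198, [156, 85, 12])]
```

Both bar and coupon show a tilt of about 4.5° in the pads, so coupon and tweezers are still in line with each other. I level the tweezers by turning the tool 0.08 rad, then descend in front of the fork.

```bash
python3 -m creep '[0,0.04,0,0,0,0,0, 0,0.04,0,0,0,0,0, 0,0,0,-1.5,0,10,0, 0,0,0,-2,0,20,0, 0,0,0,-2,0,20,0, 0,0,0,-2,0,20,0, 0,0,0,-1.5,0,16,0, 0,0,0,0,0,8,0, 0,0,0,0,0,0,0, 0,0,0,0,0,0,0, 0,0,0,0,0,0,0]' 6
python3 fk.py; python3 - <<'E'
from h import *
np.set_printoptions(precision=1,suppress=True)
h=imaging.grab_frame("wrist"); c=h["color"]
m=cv2.inRange(cv2.cvtColor(c,cv2.COLOR_RGB2HSV),(8,150,90),(22,255,255)); print(np.where(m[150:250,320])[0].min()+150,[(r,c[r,320].tolist()) for r in range(165,198,3)])
s=imaging.grab_frame("scene"); st=sensors.observe(); T=np.array(st["tool_pos"]); w=np.array([np.cos(1.299),np.sin(1.299),0])
g=T-[0,0,.006]
print([proj(s,g+w*x-[0,0,z]) for x,z in ((-.03,.04),(.03,.04),(-.023,.095),(.023,.095),(-.023,.175),(.023,.175))])
for r in models.outline_of(s,"coupon")[:2]: 
    cc=max(cv2.findContours(r["pixels"].astype(np.uint8),0,2)[0],key=cv2.contourArea);print(r["score"],r["pixel"],cv2.approxPolyDP(cv2.convexHull(cc),1.2,True)[:,0].tolist())
E
```

```text
time_s: 20.2
tool_pos: [0.5119, -0.113, 0.2324]
ee_rot: [3.14, -0.08, 1.299]
contact_force: [-0.2, -0.2, -1.5]
gripper_width: 0.0393
grasp_force: 6.0
to hang in tool mm [-0.32 87.01 16.93] rot [ 0.   -0.08  0.  ] [-0.2  -0.19 -1.53] 0.039278619984022746
196 [(165, [134, 135, 129]), (168, [133, 134, 127]), (171, [132, 136, 129]), (174, [132, 135, 129]), (177, [18, 43, 31]), (180, [13, 40, 29]), (183, [23, 50, 36]), (186, [16, 48, 36]), (189, [18, 41, 34]), (192, [45, 88, 67]), (195, [79, 44, 16])]
[array([343.4, 177.7]), array([329.7, 186. ]), array([341.3, 193.8]), array([331. , 200.4]), array([340.5, 214.5]), array([330.6, 221.3])]
0.73 [335.0, 207.6] [[340, 197], [341, 204], [339, 214], [331, 219], [331, 200], [333, 198]]
0.43 [336.1, 171.5] [[333, 175], [331, 172], [331, 167], [334, 163]]
```

The coupon outline now matches the vertical prediction. Entering the fork.

```bash
python3 -m creep '[0,0,0,0,8,0,0, 0,0,0,0,14,0,0, 0,0,0,0,15,0,0, 0,0,0,0,15,0,0, 0,0,0,0,15,0,0, 0,0,0,0,13,0,0, 0,0,0,0,7,0,0, 0,0,0,0,0,0,0, 0,0,0,0,0,0,0]' 6
python3 fk.py; python3 fk.py
```

```text
time_s: 21.25
tool_pos: [0.5948, -0.1361, 0.231]
ee_rot: [-3.141, -0.08, 1.299]
contact_force: [0.6, 0.5, -1.9]
gripper_width: 0.0391
grasp_force: 6.0
to hang in tool mm [-0.27  0.96 15.4 ] rot [-0.   -0.08  0.  ] [ 0.55  0.51 -1.87] 0.03910344806014831
to hang in tool mm [-0.27  0.96 15.4 ] rot [-0.   -0.08  0.  ] [ 0.55  0.51 -1.87] 0.03910344806014831
```

Lower 15 mm, slowly at the end, watching the force.

```bash
python3 -m creep '[0,0,0,-0.4,0.6,5,0, 0,0,0,-0.4,0,4,0, 0,0,0,-0.3,0,3,0, 0,0,0,-0.1,0,1.5,0, 0,0,0,0,0,0,0, 0,0,0,0,0,0,0]' 6
python3 fk.py
python3 -m creep '[0,0,0,-0.1,0,1,0, 0,0,0,-0.1,0,1,0, 0,0,0,0,0,0,0, 0,0,0,0,0,0,0]' 6
python3 fk.py
```

```text
time_s: 21.85
tool_pos: [0.5956, -0.1364, 0.2177]
ee_rot: [-3.142, -0.08, 1.299]
contact_force: [-0.0, 0.5, -0.9]
gripper_width: 0.0391
grasp_force: 6.0
to hang in tool mm [0.93 0.09 2.22] rot [-0.   -0.08  0.  ] [-0.    0.46 -0.94] 0.039112414826119844
time_s: 22.25
tool_pos: [0.5956, -0.1365, 0.2157]
ee_rot: [-3.141, -0.08, 1.299]
contact_force: [-0.1, -0.2, -0.8]
gripper_width: 0.0392
grasp_force: 6.0
to hang in tool mm [1.13 0.12 0.14] rot [-0.   -0.08  0.  ] [-0.08 -0.23 -0.76] 0.039222593610187866
```

```bash
python3 -m creep '[0,0,0,0,0,0.6,0, 0,0,0,0,0,0,0, 0,0,0,0,0,0,0]' 5
python3 -m creep '[0,0,0,0,0,0.6,0, 0,0,0,0,0,0,0, 0,0,0,0,0,0,0]' 5
python3 -m creep '[0,0,0,0,0,0.6,0, 0,0,0,0,0,0,0, 0,0,0,0,0,0,0]' 5
```

```text
time_s: 22.55
tool_pos: [0.5958, -0.1366, 0.2156]
ee_rot: [3.141, -0.08, 1.299]
contact_force: [-1.1, -0.1, 3.0]
gripper_width: 0.0392
grasp_force: 5.0
time_s: 22.85
tool_pos: [0.5961, -0.1366, 0.2155]
ee_rot: [3.14, -0.08, 1.299]
contact_force: [0.0, -0.6, 5.5]
gripper_width: 0.0394
grasp_force: 5.0
time_s: 23.15
tool_pos: [0.5962, -0.1366, 0.2152]
ee_rot: [3.14, -0.08, 1.299]
contact_force: [-1.8, -0.0, 6.9]
gripper_width: 0.039
grasp_force: 5.0
```

Seated: 7 N at the original hang height, whereas resting on the lips would be 4 mm higher. Relieving the load, opening, and measuring.

```bash
python3 -m creep '[0,0,0,0,0,-1,0, 0,0,0,0,0,0,0, 0,0,0,0,0,0,0.5, 0,0,0,0,0,0,0.6, 0,0,0,0,0,0,1, 0,0,0,0,0,0,1,0,0,0,0,0,0,1,0,0,0,0,0,0,1]' 3
cat > fin.py <<'E'
from h import *
np.set_printoptions(precision=1,suppress=True)
g=np.array([.596,-.1354,.2096]); w=np.array([np.cos(1.299),np.sin(1.299),0])
for n in ("scene","wrist"):
    s=imaging.grab_frame(n); save(s,'fin_%s.png'%n)
    print(n,'pred coupon',[proj(s,g+w*x-[0,0,z]) for x,z in ((-.023,.095),(.023,.095),(.023,.175),(-.023,.175))],'bar ends',[proj(s,g+w*x-[0,0,.0365]) for x in (-.03,.03)])
    for l in ("coupon","tweezers"):
      for r in models.outline_of(s,l)[:2]:
        cc=max(cv2.findContours(r["pixels"].astype(np.uint8),0,2)[0],key=cv2.contourArea);print(l,round(r["score"],2),r["pixel"],cv2.approxPolyDP(cv2.convexHull(cc),1.2,True)[:,0].tolist())
    m=cv2.inRange(cv2.cvtColor(s["color"],cv2.COLOR_RGB2HSV),(8,150,90),(22,255,255)); z=np.zeros_like(m); a,b,c,d=((295,155,335,190) if n=="scene" else (300,140,342,250)); z[b:d,a:c]=m[b:d,a:c]
    q=np.argwhere(z)[:,::-1]; print('orange',len(q),q.min(0),q.max(0),cv2.boxPoints(cv2.minAreaRect(q.astype(np.float32))).tolist())
print(sensors.observe()["gripper_width"])
E
python3 fin.py
```

```text
time_s: 23.95
tool_pos: [0.5956, -0.1364, 0.2147]
ee_rot: [-3.141, -0.08, 1.299]
contact_force: [-0.4, 0.0, -0.5]
gripper_width: 0.0756
grasp_force: 0.0
scene pred coupon [array([320.2, 187.2]), array([310. , 193.3]), array([310.3, 213.5]), array([320.2, 207.2])] bar ends [array([321.8, 170.7]), array([308. , 178.4])]
coupon 0.58 [315.5, 202.7] [[320, 188], [320, 206], [316, 210], [311, 211], [311, 193]]
coupon 0.16 [270.9, 270.5] [[264, 250], [294, 270], [290, 277], [279, 288], [246, 273], [255, 259]]
tweezers 0.76 [353.5, 175.5] [[354, 164], [358, 183], [351, 188], [346, 188], [350, 166]]
tweezers 0.65 [316.2, 166.9] [[315, 152], [320, 161], [321, 171], [318, 176], [309, 178], [310, 161], [313, 153]]
orange 69 [295 157] [321 178] [[289.4411926269531, 166.2647247314453], [295.7059020996094, 155.8235626220703], [321.4411926269531, 171.2647247314453], [315.1764831542969, 181.7058868408203]]
wrist pred coupon [array([320.8, 251.2]), array([320.8, 189.9]), array([320.7, 176.5]), array([320.6, 223.8])] bar ends [array([320.9, 296.5]), array([321. , 194.1])]
coupon 0.65 [320.6, 186.8] [[320, 176], [322, 177], [323, 183], [321, 194], [319, 193], [318, 189]]
tweezers 0.87 [316.0, 266.6] [[325, 195], [361, 251], [365, 263], [364, 272], [277, 272], [276, 263], [280, 251], [314, 195]]
tweezers 0.52 [294.3, 331.3] [[296, 316], [299, 319], [299, 334], [297, 336], [289, 336], [292, 320], [294, 316]]
orange 708 [313 195] [327 249] [[313.0, 195.0], [327.0, 195.0], [327.0, 249.0], [313.0, 249.0]]
0.08629147056959524
```

Scene and wrist outlines match the hung, vertical prediction within 1 px. Retreating upward, then a final check.

```bash
python3 -m creep '[0,0,0,0,0,-10,1, 0,0,0,0,0,-20,1, 0,0,0,0,0,-25,1, 0,0,0,0,0,-25,1, 0,0,0,0,0,-25,1, 0,0,0,0,0,-20,1, 0,0,0,0,0,0,1, 0,0,0,0,0,0,1,0,0,0,0,0,0,1,0,0,0,0,0,0,1]' 
python3 fin.py; python3 - <<'E'
from h import *
p=imaging.grab_frame("top")
for l in ("flux_jar","paste_jar","kapton_roll"): print(l,[(r["pixel"],round(r["score"],2)) for r in models.recognise(p,l)[:2]])
E
```

```text
time_s: 25.25
tool_pos: [0.5924, -0.1457, 0.3377]
ee_rot: [-3.139, -0.08, 1.299]
contact_force: [0.6, 0.7, 0.8]
gripper_width: 0.0868
grasp_force: 0.0
scene pred coupon [array([320.2, 187.2]), array([310. , 193.3]), array([310.3, 213.5]), array([320.2, 207.2])] bar ends [array([321.8, 170.7]), array([308. , 178.4])]
coupon 0.75 [315.8, 202.9] [[320, 188], [320, 207], [311, 212], [311, 193]]
coupon 0.69 [305.5, 211.2] [[301, 163], [305, 163], [310, 168], [331, 213], [328, 217], [313, 227], [303, 223], [288, 212], [291, 169]]
tweezers 0.55 [316.6, 165.4] [[317, 151], [323, 170], [319, 177], [310, 177], [310, 161], [313, 152]]
tweezers 0.54 [350.8, 177.8] [[354, 164], [359, 183], [353, 202], [350, 203], [345, 186], [350, 165]]
orange 62 [295 157] [322 178] [[289.3940124511719, 166.9183349609375], [295.5401306152344, 156.04440307617188], [322.0000305175781, 171.0], [315.8539123535156, 181.87393188476562]]
wrist pred coupon [array([321.2, 204.8]), array([321.2, 162.3]), array([321.2, 157.4]), array([321.1, 192.6])] bar ends [array([321.3, 224.9]), array([321.3, 159.7])]
tweezers 0.88 [297.5, 317.9] [[282, 305], [314, 306], [313, 315], [299, 333], [289, 331], [280, 309]]
tweezers 0.66 [320.3, 202.9] [[322, 160], [345, 192], [346, 204], [344, 210], [329, 222], [320, 225], [313, 222], [297, 210], [296, 203], [297, 192], [317, 162]]
orange 298 [317 161] [325 225] [[317.0, 161.0], [325.0, 161.0], [325.0, 225.0], [317.0, 225.0]]
0.0871307378793424
flux_jar [([314.0, 219.6], 0.5)]
paste_jar [([317.6, 156.7], 0.65)]
kapton_roll []
```

The tweezers hang straight, with the coupon vertical below them, and the robot is clear.

```bash
python3 -c "
from rig import order; print(order.close_job())"
```

```text
the job is handed in; nothing more can be done
None
```

The job is handed in at about 25 s: the tweezers hang in the fork's notches with the coupon straight down from the jaws and the fingers never near it; both jars looked unmoved in the last top view, which missed the tape roll, though no move went near it.

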